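# Load the bush and spacer feed chutes

## Task

Load the two gravity chutes for the axle assembler: the long brass bush and long dark steel spacer into the wide blue chute, the short ones into the narrow green chute. The assembler takes the bush first and then the spacer, so in each chute the brass bush must lie square against the stop at the foot and the steel spacer rest right behind it. Leave the white nylon spacer, the screw jar and the roll of tape where they stand.

Things in the scene. Friction and masses are not known exactly. Their poses are not given: they have to be found in the camera images.
- long_bush: Turned tube lying on its side on the bench, bright yellow brass with a fine oil groove round the middle, 60 mm long, 28 mm outside diameter, 18 mm bore, about 180 g; it rolls if nudged. Origin at its centre (14 mm above the bench at the start), own x along its length; both ends are alike.
- long_spacer: Turned tube lying on its side on the bench, plain dark grey steel, 60 mm long, 28 mm outside diameter, 18 mm bore, about 170 g; it rolls if nudged. Origin at its centre (14 mm above the bench at the start), own x along its length; both ends are alike.
- short_bush: Turned tube lying on its side on the bench, bright yellow brass with a fine oil groove round the middle, 42 mm long, 28 mm outside diameter, 18 mm bore, about 130 g; it rolls if nudged. Origin at its centre (14 mm above the bench at the start), own x along its length; both ends are alike.
- short_spacer: Turned tube lying on its side on the bench, plain dark grey steel, 42 mm long, 28 mm outside diameter, 18 mm bore, about 120 g; it rolls if nudged. Origin at its centre (14 mm above the bench at the start), own x along its length; both ends are alike.
- wide_chute: Fixed slippery blue sheet chute, 66 mm wide inside. Origin on the bench below mid top edge, which is open (floor there 68 mm up). Runs 175 mm down to own -x at 18 deg to a stop; walls 18 mm, on their upper half lips flared out 10 mm; 2 wire hoops low down. A part let go crosswise (along own y), centre at own (-16, 0, 78) mm, rolls to the stop: centre (-157, 0, 32); the next (-131, 0, 40).
- narrow_chute: Fixed slippery green sheet chute, 48 mm wide inside. Origin on the bench below mid top edge, which is open (floor there 68 mm up). Runs 175 mm down to own -x at 18 deg to a stop; walls 18 mm, on their upper half lips flared out 10 mm; 2 wire hoops low down. A part let go crosswise (along own y), centre at own (-16, 0, 78) mm, rolls to the stop: centre (-157, 0, 32); the next (-131, 0, 40).
- nylon_spacer: White nylon spacer standing on end among the parts, 33 mm diameter, 45 mm tall, origin at its centre, own z up. Not part of the job.
- screw_jar: Clear jar with a red lid, 66 mm diameter, 96 mm tall, standing at the back of the work. Origin at the centre of its underside.
- tape_roll: Roll of white tape lying flat at the back of the work, 100 mm diameter, 49 mm tall. Origin at the centre of its underside.
Mind the look-alikes: they are no part of the job. What is shaped like the long_spacer but purple is not meant.

How it is judged:
By the outcome, as a careful person would: the job done as asked, in the order asked, and still so for the second after the job is handed in, with the robot touching nothing.
It also fails if it takes over 102 s, if anything falls off the work surface, if the arm or the gripper's body presses on something with over 40 N, if the wrist force passes 120 N, or if a joint passes its speed limit or range.

## Robot

A 6-joint arm with a two-finger parallel gripper is mounted at the origin on a cart in front of the work surface, level with it; the furniture and walls round the work are solid. World frame = base frame: x ahead of the robot, y to its left, z up, the work surface at z = 0. Lengths are in m, angles in rad, forces in N, time in s.
With the tool pointing down it reaches from about 0.375 to 0.9 m from the base axis. Payload 3.1 kg.
Tool frame: the origin (TCP) lies between the finger pads; the fingertips stand 11 mm ahead of it and the grasp point (between the pads) lies 8 mm behind it; z points along the fingers, y is the line along which they close (so a half turn about z gives the same grasp; the last joint's range is limited). The gripper opens to 87 mm and grips with 3 to 60 N. Pads are 19 mm wide; open, the fingers measure 117 mm over their backs; the gripper's body (75 mm by 190 mm) begins 51 mm behind the grasp point.
Start: joints at [1.032, 0.527, 1.433, -0, 1.181, -0.178], TCP at [0.22, 0.585, 0.234] pointing down, gripper open.
Joint ranges: [-3.08, 3.08], [-0.75, 2.2], [0.22, 2.44], [-1.43, 4.57], [0, 2.65], [-2.85, 2.85]. Speed limits (rad/s): [2.79, 2.79, 3.14, 3.14, 3.14, 3.14].

## Interface

Orientations are given as a unit quaternion [x, y, z, w].
In Python, from rig import get_obs, camera, hand_in gives the robot as it stands.
- The arm moves only by the shell command python3 -m pendant 'ROWS' [FORCE]. ROWS is JSON, a list that holds one entry, the list of rows, each a list of 7 numbers: the shift along the tool's x, y, z in m, then the turn, a rotation vector about the tool's x, y, z in degrees, then the opening, from 0 (shut) to 1 (fully open). In form: [[[x, y, z, ax, ay, az, fingers], ...]]. A call has exactly 5 rows; each row shifts and turns the commanded pose from where the row before left it, along the tool's axes as they then stand; what a row does not reach is not made up. A row lasts 1/8 s, in which the tool goes at most 62.5 mm and 10.7 degrees, less where a joint would pass 70% of its speed; a pose out of reach is approached as far as the arm can. A call with a gripper value outside its range is refused whole. The fingers move at their own pace and stop on an object; FORCE is the grip in N (left out, the last holds). Time passes only in rows, so rows that do not move let the fingers close, or fill a call up. It gives the time, the measured TCP pose, the force, the opening and the grip force at its end, in the units of the state.
- get_obs(): the state, without advancing time (a new reading comes with each control period).
- camera(name): name is "side" or "top" or "wrist"; returns a dict with "img" (480x640x3 uint8, red, green, blue), "intrinsics" (3x3 intrinsics, pixels), "R" (3x3) and "t" (3): a world point X has camera coordinates R X + t; the wrist camera has in their place "T_tool_cam" (4x4, takes a point from camera to tool coordinates, whose origin is the TCP and whose axes are the flange's). Camera axes: x right, y down, z forward; pixel columns grow to the right and rows downward; lengths in m; the calibration is good to about 2 mm. A picture is of the moment at which its call begins: read the wrist's pose just before it. There is no depth.
- hand_in(): hands the job in; it is judged then, once.
The state is a dict: "time": time; "q": joint angles; "joint_velocities": joint speeds; "joint_torque": joint torques, N m; "position": TCP position; "tool_rot": TCP orientation; "ft_force": force on the tool from outside, world axes, zero at the start; "moment": the same for the moment, N m; "grip_width": finger opening in m; "grip_force": force on a finger pad.
Only numpy, scipy, OpenCV 4.12 (cv2) and the standard library are available. Lean on these libraries where they do the work, as an engineer would, in place of code of your own. Each camera call takes 0.05 s, during which the arm holds its last target. There are 200 camera calls.

## Working session

There is one attempt and no reset: what is moved stays moved. The work goes in short steps, Python scripts to look and compute and a shell command to move; the robot and the scene stay as the last step left them, time stands still between calls to the robot, and variables do not carry over. Pictures are saved under pics/ and viewed, at most 14 in all, crops included, and the job is handed in when it is done.

```bash
ls; mkdir -p pics; python3 - <<'E'
from rig import get_obs,camera
import cv2,numpy as np
o=get_obs();print({k:np.round(v,3).tolist() for k,v in o.items()})
for n in("top","side"):
    c=camera(n);cv2.imwrite(f"pics/{n}0.png",c["img"][:,:,::-1]);np.savez(f"{n}.npz",**c)
    print(n,np.round(c["intrinsics"],1).tolist(),np.round(c["R"],3).tolist(),np.round(c["t"],3))
E
```

```text
pics
{'time': 0.0, 'q': [1.033, 0.528, 1.434, -0.0, 1.181, -0.178], 'joint_velocities': [-0.0, 0.001, -0.001, 0.002, 0.001, 0.001], 'joint_torque': [0.002, -44.005, -17.659, 0.063, 0.058, -0.0], 'position': [0.22, 0.584, 0.233], 'tool_rot': [0.179, 0.984, -0.001, -0.0], 'ft_force': [-0.723, 0.022, 0.263], 'moment': [-0.025, -0.004, 0.005], 'grip_force': 0.0, 'grip_width': 0.087}
top [[593.7, 0.0, 320.6], [0.0, 593.7, 232.7], [0.0, 0.0, 1.0]] [[0.004, -1.0, 0.006], [-0.999, -0.004, -0.046], [0.046, -0.006, -0.999]] [-0.007  0.58   1.279]
side [[538.9, 0.0, 312.5], [0.0, 538.9, 241.7], [0.0, 0.0, 1.0]] [[-0.997, -0.077, -0.021], [-0.026, 0.562, -0.826], [0.075, -0.823, -0.563]] [0.58  0.066 1.085]
```

View pics/top0.png

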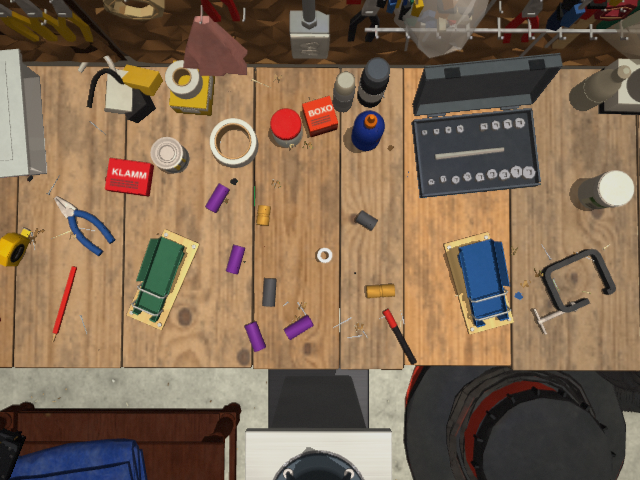

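View pics/side0.png

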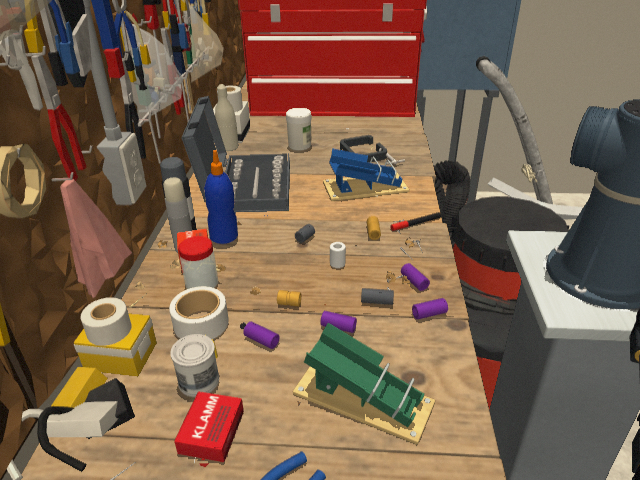

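The top view shows the green chute at about (165,280) and the blue one at (483,280), both with their feet towards the robot. The parts are long_spacer (269,291), short_bush (263,215), short_spacer (366,220) and long_bush (380,291), plus purple decoys. The nylon spacer is at (324,256). Next I'll measure these by mask and zoom in on the chutes.

```bash
cat > h.py <<'E'
import numpy as np,cv2
from scipy.spatial.transform import Rotation as Ro
def ray(c,uv,z):
    K,R,t=c["intrinsics"],c["R"],c["t"]
    d=R.T@np.linalg.solve(K,[*uv,1.]);o=-R.T@t
    return o+d*(z-o[2])/d[2]
def proj(c,X):
    p=c["intrinsics"]@(c["R"]@np.asarray(X,float)+c["t"]);return p[:2]/p[2]
def rect(c,m,z):
    """largest blob -> centre, long axis yaw(deg), size on the plane z"""
    ct,_=cv2.findContours(m.astype(np.uint8),cv2.RETR_EXTERNAL,cv2.CHAIN_APPROX_NONE)
    k=max(ct,key=cv2.contourArea)[:,0].astype(float)
    P=np.array([ray(c,p,z)[:2] for p in k]).astype(np.float32)
    b=cv2.boxPoints(cv2.minAreaRect(P*1000))/1000
    e=[b[1]-b[0],b[2]-b[1]];e.sort(key=np.linalg.norm)
    return b.mean(0),np.degrees(np.arctan2(e[1][1],e[1][0]))%180,np.linalg.norm(e[1]),np.linalg.norm(e[0])
def wristcam(obs,c):
    """world calibration for a wrist picture"""
    T=np.eye(4);T[:3,:3]=Ro.from_quat(obs["tool_rot"]).as_matrix();T[:3,3]=obs["position"]
    M=np.linalg.inv(T@c["T_tool_cam"])
    return dict(img=c["img"],intrinsics=c["intrinsics"],R=M[:3,:3],t=M[:3,3])
E
python3 - <<'E'
import numpy as np,cv2
from h import *
c=dict(np.load("top.npz"));im=c["img"];hsv=cv2.cvtColor(im,cv2.COLOR_RGB2HSV)
for n,(u,v) in dict(long_spacer=(269,291),short_bush=(263,215),short_spacer=(366,220),long_bush=(380,291)).items():
    s=24;w=hsv[v-s:v+s,u-s:u+s].astype(int);print(n,hsv[v,u],hsv[v,u+20])
    m=np.zeros(im.shape[:2],bool)
    m[v-s:v+s,u-s:u+s]=(w[...,1]<70)&(w[...,2]<110) if 'spacer' in n else (w[...,1]>170)&(w[...,2]>110)
    if m.any(): print([np.round(x,4) for x in rect(c,m,.014)])
for n,(u,v) in dict(g=(165,280),b=(483,280)).items():
    cv2.imwrite(f"pics/{n}.png",cv2.resize(im[v-60:v+60,u-60:u+60,::-1],(600,600),interpolation=cv2.INTER_CUBIC))
a=np.hstack([cv2.imread("pics/g.png"),cv2.imread("pics/b.png")]);cv2.imwrite("pics/gb.png",cv2.resize(a,(800,400)))
E
```

```text
long_spacer [ 0  5 94] [ 16 118 190]
[array([0.4505, 0.107 ], dtype=float32), np.float32(175.8977), np.float32(0.0589), np.float32(0.0263)]
short_bush [ 18 180 221] [ 15 126 182]
[array([0.618 , 0.1215], dtype=float32), np.float32(0.2525), np.float32(0.0393), np.float32(0.0261)]
short_spacer [ 0  3 87] [ 16  97 165]
[array([ 0.6078, -0.1031], dtype=float32), np.float32(58.1348), np.float32(0.0418), np.float32(0.0266)]
long_bush [ 18 179 212] [ 16 101 191]
[array([ 0.4545, -0.1341], dtype=float32), np.float32(93.7693), np.float32(0.0594), np.float32(0.0245)]
```

View pics/gb.png

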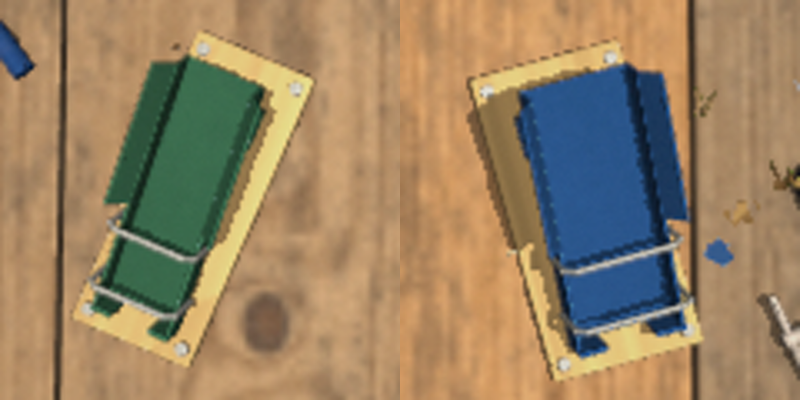

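The crop gives plate corners at green (203,30),(314,78),(190,366),(73,318) and blue (615,40),(467,80),(556,380),(702,340). The floor top edges are about (188,57)-(265,90) and (520,95)-(632,66).

```bash
python3 - <<'E'
from h import *
c=dict(np.load("top.npz"))
for n,o,pl,te in (("g",(105,220),[(203,30),(314,78),(190,366),(73,318)],[(188,57),(265,90)]),("b",(423,220),[(467,80),(615,40),(702,340),(556,380)],[(520,95),(632,66)])):
    f=lambda p,z,ox=0:ray(c,((p[0]-(400 if n=='b' else 0))*.3-.35+o[0],p[1]*.3-.35+o[1]),z)
    P=np.array([f(p,.005) for p in pl]);T=np.array([f(p,.068) for p in te])
    top=(P[0]+P[1])/2;bot=(P[2]+P[3])/2;d=(top-bot)[:2]
    print(n,"yaws",[np.degrees(np.arctan2(*(a-b)[[1,0]])).round(1) for a,b in((top,bot),(P[0],P[3]),(P[1],P[2]))],"cross",np.degrees(np.arctan2(*(P[0]-P[1])[[1,0]])).round(1)-90)
    print(" plate top",top.round(4),"bot",bot.round(4),"w",np.linalg.norm(P[0]-P[1]).round(4),np.linalg.norm(P[3]-P[2]).round(4),"topedge",T.round(4).tolist(),T.mean(0).round(4))
    d/=np.linalg.norm(d);x=(T.mean(0)-bot)[:2]@d;print(" origin est",(bot[:2]+d*x).round(4), "edge offset y",((T-bot)[:,:2]@np.array([-d[1],d[0]])).round(4),"plate from",-x,"to",np.linalg.norm((top-bot))-x)
E
```

```text
g yaws [np.float64(-23.0), np.float64(-23.4), np.float64(-22.6)] cross -23.099999999999994
 plate top [0.5721 0.2985 0.005 ] bot [0.384  0.3784 0.005 ] w 0.0796 0.0826 topedge [[0.5676, 0.3281, 0.068], [0.5472, 0.2798, 0.068]] [0.5574 0.3039 0.068 ]
 origin est [0.5577 0.3046] edge offset y [ 0.0254 -0.027 ] plate from -0.1886315496974743 to 0.01571181804802857
b yaws [np.float64(16.0), np.float64(16.3), np.float64(15.7)] cross 15.299999999999997
 plate top [ 0.5708 -0.3207  0.005 ] bot [ 0.3749 -0.3769  0.005 ] w 0.1013 0.0994 topedge [[0.5464, -0.2917, 0.068], [0.5649, -0.362, 0.068]] [ 0.5557 -0.3268  0.068 ]
 origin est [ 0.5552 -0.3252] edge offset y [ 0.0347 -0.038 ] plate from -0.1875500976720697 to 0.016273543886654057
```

```bash
cat >> h.py <<'E'
def down(yaw):
    a=np.radians(yaw);x=np.array([np.cos(a),np.sin(a),0]);z=np.array([0,0,-1.]);return Ro.from_matrix(np.c_[x,np.cross(z,x),z])
CH=dict(g=((.5575,.3043),-23.1),b=((.555,-.326),15.8))
def chute(n,p,flip=0,tilt=18):
    """own-frame point (m) -> world; tool rotation square to the sloping floor, tool x along own y"""
    (ox,oy),a=CH[n];C=Ro.from_euler('z',a,degrees=True);t=np.radians(tilt)
    z=np.array([np.sin(t),0,-np.cos(t)]);x=np.array([0,-1. if flip else 1,0])
    return C.apply(p)+[ox,oy,0],C*Ro.from_matrix(np.c_[x,np.cross(z,x),z])
def rows(pos,R,n,p0=None,R0=None):
    """print n rows from pose 0 (default measured) to target"""
    if p0 is None:
        from rig import get_obs
        o=get_obs();p0=o["position"];R0=Ro.from_quat(o["tool_rot"])
    D=(R0.inv()*R).as_rotvec();s=R0.inv
    p=np.array(p0,float);r=R0;out=[];step=np.round(np.degrees(D)/n,1)
    for i in range(n):
        v=np.round(r.inv().apply((np.asarray(pos)-p)/(n-i)),4)
        p=p+r.apply(v);r=r*Ro.from_rotvec(np.radians(step));out.append([*v,*step])
    for i in range(0,n,5): print("  ",[[float(round(k,4)) for k in q] for q in out[i:i+5]])
    return p,r
E
python3 - <<'E'
from h import *
from rig import camera
c=camera("wrist");print(np.round(c["T_tool_cam"],3).tolist(),np.round(c["intrinsics"],0).tolist())
p,_=chute("g",[-.08,0,0]);rows([*p[:2],.33],down(66.9),10)
E
```

```text
[[-0.001, -0.962, -0.274, 0.075], [1.0, -0.001, 0.0, 0.001], [-0.0, -0.274, 0.962, -0.151], [0.0, 0.0, 0.0, 1.0]] [[382.0, 0.0, 318.0], [0.0, 382.0, 239.0], [0.0, 0.0, 1.0]]
   [[-0.0335, -0.014, -0.0097, -0.0, 0.0, 9.2], [-0.0353, -0.0085, -0.0097, -0.0, 0.0, 9.2], [-0.0362, -0.0027, -0.0097, -0.0, 0.0, 9.2], [-0.0362, 0.0031, -0.0097, -0.0, 0.0, 9.2], [-0.0352, 0.0088, -0.0097, -0.0, 0.0, 9.2]]
   [[-0.0333, 0.0144, -0.0097, -0.0, 0.0, 9.2], [-0.0306, 0.0195, -0.0097, -0.0, 0.0, 9.2], [-0.0271, 0.0241, -0.0097, -0.0, 0.0, 9.2], [-0.0229, 0.0282, -0.0097, -0.0, 0.0, 9.2], [-0.0181, 0.0314, -0.0098, -0.0, 0.0, 9.2]]
```

```bash
python3 -m pendant '[[[-0.0335,-0.014,-0.0097,0,0,9.2,1],[-0.0353,-0.0085,-0.0097,0,0,9.2,1],[-0.0362,-0.0027,-0.0097,0,0,9.2,1],[-0.0362,0.0031,-0.0097,0,0,9.2,1],[-0.0352,0.0088,-0.0097,0,0,9.2,1]]]' 20
python3 -m pendant '[[[-0.0333,0.0144,-0.0097,0,0,9.2,1],[-0.0306,0.0195,-0.0097,0,0,9.2,1],[-0.0271,0.0241,-0.0097,0,0,9.2,1],[-0.0229,0.0282,-0.0097,0,0,9.2,1],[-0.0181,0.0314,-0.0098,0,0,9.2,1]]]'
python3 -m pendant '[[[0,0,0,0,0,0,1],[0,0,0,0,0,0,1],[0,0,0,0,0,0,1],[0,0,0,0,0,0,1],[0,0,0,0,0,0,1]]]'
cat > snap.py <<'E'
import sys;from h import *;from rig import get_obs,camera
o=get_obs();c=camera("wrist");w=wristcam(o,c);np.savez(sys.argv[1]+".npz",**w);cv2.imwrite(f"pics/{sys.argv[1]}.png",w["img"][:,:,::-1])
print(o["time"],np.round(o["position"],4),np.round(o["tool_rot"],4),o["grip_width"],np.round(o["q"],2))
E
python3 snap.py wg
```

```text
time: 0.78
position: [0.3527, 0.4594, 0.2821]
tool_rot: [0.551, 0.834, -0.0, -0.0]
ft_force: [-0.9, 0.5, 0.0]
grip_width: 0.0867
grip_force: 0.0
time: 1.4
position: [0.4846, 0.335, 0.3306]
tool_rot: [0.834, 0.553, -0.0, -0.0]
ft_force: [0.3, -0.7, -0.1]
grip_width: 0.0872
grip_force: 0.0
time: 2.02
position: [0.4835, 0.3364, 0.3306]
tool_rot: [0.832, 0.555, -0.0, -0.0]
ft_force: [0.2, 0.3, -0.2]
grip_width: 0.0871
grip_force: 0.0
2.025 [0.4835 0.3364 0.3306] [ 8.317e-01  5.552e-01 -1.000e-04 -0.000e+00] 0.08712425419770543 [0.42 0.38 1.4  0.   1.36 0.81]
```

View pics/wg.png

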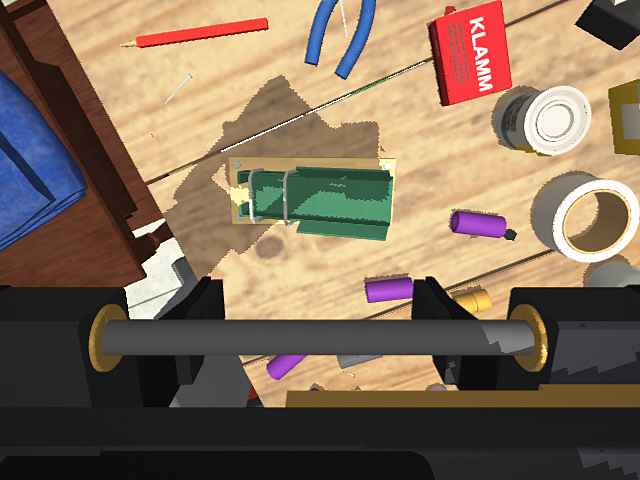

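The chute appears at about (230-395,157-240). I'll project the estimated model points on it to check the fit.

```bash
cat > ov.py <<'E'
import sys;from h import *
n,ch,f=sys.argv[1:4];f=int(f);c=dict(np.load(n+".npz"));im=c["img"][:,:,::-1]
W=.024 if ch=="g" else .033;t=np.tan(np.radians(18))
P={(x,y,z):proj(c,chute(ch,[x,y,z])[0]) for x,y,z in[(0,W,.068),(0,-W,.068),(-.166,W,.014),(-.166,-W,.014),(-.08,W,.068-.08*t),(-.08,-W,.068-.08*t),(-.0056,W,.085),(-.0056,-W,.085)]}
u=np.array(list(P.values()));a=np.maximum(u.min(0)-20,0).astype(int);b=(u.max(0)+20).astype(int)
k=cv2.resize(im[a[1]:b[1],a[0]:b[0]],None,fx=f,fy=f,interpolation=cv2.INTER_CUBIC)
for q in u: cv2.circle(k,tuple(int(v) for v in (q-a+.5)*f),3,(0,0,255),-1)
print(a,k.shape);cv2.imwrite(f"pics/ov_{n}.png",k)
E
python3 ov.py wg g 4
```

```text
[227 154] (376, 740, 3)
```

View pics/ov_wg.png

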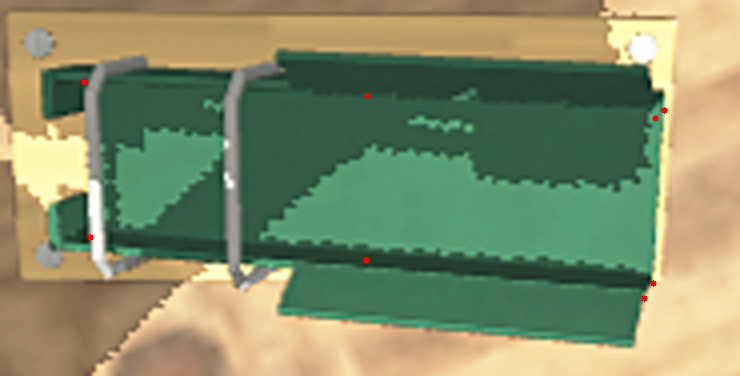

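```bash
python3 - <<'E'
from h import *
from scipy.optimize import least_squares
c=dict(np.load("wg.npz"));t=dict(np.load("top.npz"))
a=np.array([227,154])
W=[((8,12),(0,1)),((677,20),(1,1)),((22,280),(0,-1))]
wp=[(np.array(p)/4-.5+a,s) for p,s in W]
T=[((203,30),(1,1)),((314,78),(1,-1)),((190,366),(0,-1)),((73,318),(0,1))]
tp=[(np.array(p)*.3-.35+(105,220),s) for p,s in T]
X=lambda v,s:np.r_[Ro.from_euler('z',v[2],degrees=True).apply([(.016 if s[0] else -.188),.0405*s[1],.0])[:2]+v[:2],.005]
for nm,L in(("wrist",[(c,*q) for q in wp]),("top",[(t,*q) for q in tp])):
    r=least_squares(lambda v:np.concatenate([proj(k,X(v,s))-p for k,p,s in L]),[.5575,.3043,-23.1],x_scale=[.01,.01,1]);print(nm,r.x.round(4),r.fun.round(1))
# top floor edge & wall points from wrist picks
for p,z in(((653,268),.068),((651,287),.085),((662,95),.085),((366,250),.068-.08*.325),((60,238),.014)):
    w=ray(c,np.array(p)/4-.5+a,z);v=Ro.from_euler('z',23.1,degrees=True).apply(w-[.5575,.3043,0]);print(p,v.round(4))
E
```

```text
wrist [  0.5571   0.3079 -22.9015] [ 0.2  1.1 -0.5  0.1  0.3 -1.4]
top [  0.5573   0.3049 -22.9294] [-0.4 -0.   0.2  0.1 -0.4  0.1  0.6 -0.2]
(653, 268) [-0.0004 -0.0196  0.068 ]
(651, 287) [-0.0039 -0.0208  0.085 ]
(662, 95) [-0.0042  0.0302  0.085 ]
(366, 250) [-0.0801 -0.0209  0.042 ]
(60, 238) [-0.1755 -0.0241  0.014 ]
```

```bash
python3 - <<'E'
from h import *
rows([.618,.1215,.2],down(0.2),10)
E
```

```text
[[-0.0147, 0.0207, 0.0131, -0.0, 0.0, 6.7], [-0.0122, 0.0222, 0.0131, -0.0, 0.0, 6.7], [-0.0095, 0.0235, 0.013, -0.0, 0.0, 6.7], [-0.0067, 0.0244, 0.0131, -0.0, 0.0, 6.7], [-0.0038, 0.0251, 0.013, -0.0, 0.0, 6.7]]
   [[-0.0008, 0.0253, 0.0131, -0.0, 0.0, 6.7], [0.0021, 0.0252, 0.013, -0.0, 0.0, 6.7], [0.005, 0.0248, 0.0131, -0.0, 0.0, 6.7], [0.0079, 0.0241, 0.013, -0.0, 0.0, 6.7], [0.0107, 0.023, 0.0131, -0.0, 0.0, 6.7]]
```

```bash
python3 -m pendant '[[[-0.0147,0.0207,0.0131,0,0,6.7,0.7],[-0.0122,0.0222,0.0131,0,0,6.7,0.7],[-0.0095,0.0235,0.013,0,0,6.7,0.7],[-0.0067,0.0244,0.0131,0,0,6.7,0.7],[-0.0038,0.0251,0.013,0,0,6.7,0.7]]]' >/dev/null
python3 -m pendant '[[[-0.0008,0.0253,0.0131,0,0,6.7,0.7],[0.0021,0.0252,0.013,0,0,6.7,0.7],[0.005,0.0248,0.0131,0,0,6.7,0.7],[0.0079,0.0241,0.013,0,0,6.7,0.7],[0.0107,0.023,0.0131,0,0,6.7,0.7]]]' >/dev/null
python3 -m pendant '[[[0,0,0,0,0,0,0.7],[0,0,0,0,0,0,0.7],[0,0,0,0,0,0,0.7],[0,0,0,0,0,0,0.7],[0,0,0,0,0,0,0.7]]]'
python3 snap.py wsb
cat > part.py <<'E'
import sys;from h import *
n,kind,x,y=sys.argv[1:5];c=dict(np.load(n+".npz"));h=cv2.cvtColor(c["img"],cv2.COLOR_RGB2HSV).astype(int)
u,v=proj(c,[float(x),float(y),.014]).astype(int);s=int(.05*c["intrinsics"][0,0]/((c["R"]@[float(x),float(y),.014]+c["t"])[2]))
m=(h[...,1]<70)&(h[...,2]<115) if kind=="s" else (h[...,1]>150)&(h[...,2]>90)&(abs(h[...,0]-20)<9)
k=np.zeros_like(m);k[max(v-s,0):v+s,max(u-s,0):u+s]=1;m&=k
m=cv2.morphologyEx(m.astype(np.uint8),cv2.MORPH_CLOSE,np.ones((5,5)));m=cv2.morphologyEx(m,cv2.MORPH_OPEN,np.ones((3,3)))
print(u,v,s,[np.round(q,4) for q in rect(c,m,.014)])
k=c["img"][:,:,::-1].copy();k[cv2.dilate(m,np.ones((3,3)))-m>0]=(0,255,0);cv2.imwrite(f"pics/p_{n}.png",k)
E
python3 part.py wsb b .618 .1215
```

```text
time: 3.95
position: [0.6181, 0.1215, 0.2004]
tool_rot: [1.0, 0.004, 0.0, -0.0]
ft_force: [0.5, 0.0, 0.5]
grip_width: 0.061
grip_force: 0.0
3.95 [0.6181 0.1215 0.2004] [ 1.0e+00  3.8e-03  3.0e-04 -0.0e+00] 0.061004423237856965 [0.02 0.57 1.45 0.   1.12 1.58]
318 217 55 [array([0.6167, 0.1234], dtype=float32), np.float32(173.8231), np.float32(0.0471), np.float32(0.027)]
```

View pics/p_wsb.png

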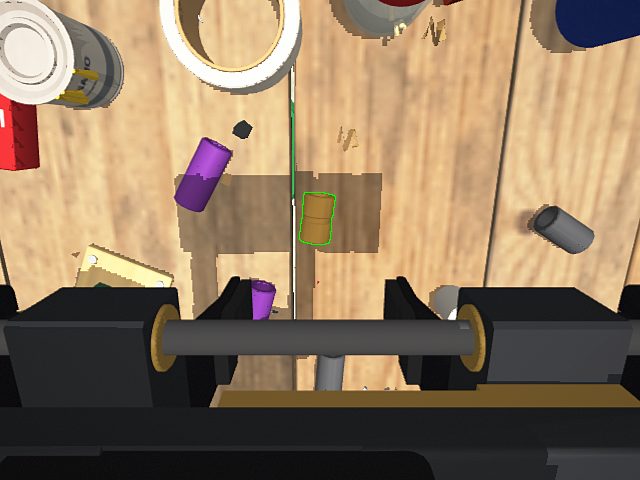

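```bash
python3 - <<'E'
from h import *
p,r=rows([.6174,.1232,.0145],down(-4.5),5)
print("lift->chute");p1,r1=rows([.6174,.1232,.16],r,3,p,r)
CH["g"]=((.5571,.3079),-22.9)
q,R=chute("g",[-.016,0,.078]);u=R.apply([0,0,1])
# pads: TCP at 0 along z from tube centre ->tip 11 below centre
rows(q-u*.07,R,10,p1,r1);print((q-u*.07).round(4),q.round(4),R.as_quat().round(4))
E
```

```text
[[-0.0002, -0.0004, 0.0372, -0.0, -0.0, 1.0], [-0.0002, -0.0004, 0.0372, -0.0, -0.0, 1.0], [-0.0001, -0.0003, 0.0371, -0.0, -0.0, 1.0], [-0.0002, -0.0003, 0.0372, -0.0, -0.0, 1.0], [-0.0001, -0.0004, 0.0371, -0.0, -0.0, 1.0]]
lift->chute
   [[0.0, 0.0, -0.0485, 0.0, 0.0, 0.0], [0.0, 0.0, -0.0485, 0.0, 0.0, 0.0], [0.0, 0.0, -0.0485, 0.0, 0.0, 0.0]]
   [[-0.0111, -0.0191, 0.0015, -1.6, 1.1, -7.1], [-0.0086, -0.0204, 0.0008, -1.6, 1.1, -7.1], [-0.0061, -0.0213, 0.0001, -1.6, 1.1, -7.1], [-0.0034, -0.0219, -0.0006, -1.6, 1.1, -7.1], [-0.0006, -0.0221, -0.0013, -1.6, 1.1, -7.1]]
   [[0.0021, -0.0219, -0.0019, -1.6, 1.1, -7.1], [0.0049, -0.0214, -0.0024, -1.6, 1.1, -7.1], [0.0075, -0.0206, -0.0028, -1.6, 1.1, -7.1], [0.0101, -0.0194, -0.0033, -1.6, 1.1, -7.1], [0.0125, -0.018, -0.0035, -1.6, 1.1, -7.1]]
[0.5224 0.3225 0.1446] [0.5424 0.3141 0.078 ] [0.8231 0.5459 0.0865 0.1304]
```

```bash
python3 -m pendant '[[[-0.0002,-0.0004,0.0372,0,0,1,0.7],[-0.0002,-0.0004,0.0372,0,0,1,0.7],[-0.0001,-0.0003,0.0371,0,0,1,0.7],[-0.0002,-0.0003,0.0372,0,0,1,0.7],[-0.0001,-0.0004,0.0371,0,0,1,0.7]]]' 20
python3 -m pendant '[[[0,0,0,0,0,0,0.7],[0,0,0,0,0,0,0.2],[0,0,0,0,0,0,0.2],[0,0,0,0,0,0,0.2],[0,0,0,0,0,0,0.2]]]' 20
python3 -m pendant '[[[0,0,0,0,0,0,0.2],[0,0,-0.03,0,0,0,0.2],[0,0,-0.06,0,0,0,0.2],[0,0,-0.055,0,0,0,0.2],[0,0,0,0,0,0,0.2]]]' 20
```

```text
time: 4.62
position: [0.6178, 0.1229, 0.0133]
tool_rot: [0.999, -0.04, 0.0, -0.0]
ft_force: [-0.1, -0.3, 0.7]
grip_width: 0.0608
grip_force: 0.0
time: 5.25
position: [0.6175, 0.1228, 0.0145]
tool_rot: [0.999, -0.04, 0.0, -0.0]
ft_force: [0.2, -0.5, 0.4]
grip_width: 0.0286
grip_force: 0.5
time: 5.88
position: [0.621, 0.123, 0.1645]
tool_rot: [0.999, -0.04, 0.006, -0.0]
ft_force: [1.1, 0.2, -1.7]
grip_width: 0.0276
grip_force: 19.9
```

```bash
python3 -m pendant '[[[-0.0111,-0.0191,0.0015,-1.6,1.1,-7.1,0.2],[-0.0086,-0.0204,0.0008,-1.6,1.1,-7.1,0.2],[-0.0061,-0.0213,0.0001,-1.6,1.1,-7.1,0.2],[-0.0034,-0.0219,-0.0006,-1.6,1.1,-7.1,0.2],[-0.0006,-0.0221,-0.0013,-1.6,1.1,-7.1,0.2]]]' >/dev/null
python3 -m pendant '[[[0.0021,-0.0219,-0.0019,-1.6,1.1,-7.1,0.2],[0.0049,-0.0214,-0.0024,-1.6,1.1,-7.1,0.2],[0.0075,-0.0206,-0.0028,-1.6,1.1,-7.1,0.2],[0.0101,-0.0194,-0.0033,-1.6,1.1,-7.1,0.2],[0.0125,-0.018,-0.0035,-1.6,1.1,-7.1,0.2]]]' >/dev/null
python3 -m pendant '[[[0,0,0,0,0,0,0.2],[0,0,0,0,0,0,0.2],[0,0,0,0,0,0,0.2],[0,0,0,0,0,0,0.2],[0,0,0,0,0,0,0.2]]]'
python3 snap.py wg2; python3 - <<'E'
from h import *
CH["g"]=((.5571,.3079),-22.9)
q,R=chute("g",[-.016,0,.078]);u=R.apply([0,0,1]);rows(q-u*.03,R,5)
E
```

```text
time: 7.75
position: [0.523, 0.3218, 0.1439]
tool_rot: [0.824, 0.545, 0.084, 0.134]
ft_force: [0.0, -0.0, -1.1]
grip_width: 0.0274
grip_force: 19.9
7.75 [0.523  0.3218 0.1439] [0.8236 0.5447 0.0842 0.1337] 0.027355323755900707 [ 0.49  0.59  1.67 -0.39  0.72  1.16]
   [[0.0001, -0.0001, 0.0078, 0.0, 0.1, -0.0], [0.0001, -0.0001, 0.0078, 0.0, 0.1, -0.0], [0.0001, -0.0001, 0.0078, 0.0, 0.1, -0.0], [0.0001, -0.0001, 0.0079, 0.0, 0.1, -0.0], [0.0002, -0.0002, 0.0078, 0.0, 0.1, -0.0]]
```

View pics/wg2.png

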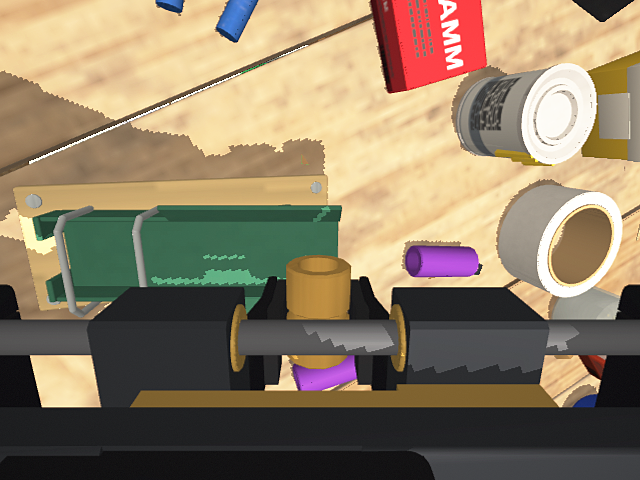

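The bush is held squarely, with its end face centred near (319,267). The green chute top end is at u≈340, and its +y wall is near v≈207-222. I'll zoom to pick edges in the tool frame.

```bash
python3 - <<'E'
from h import *
im=cv2.imread("pics/wg2.png");cv2.imwrite("pics/wg2z.png",cv2.resize(im[185:325,180:380],(800,560),interpolation=cv2.INTER_CUBIC))
E
```

```text
(no output)
```

View pics/wg2z.png

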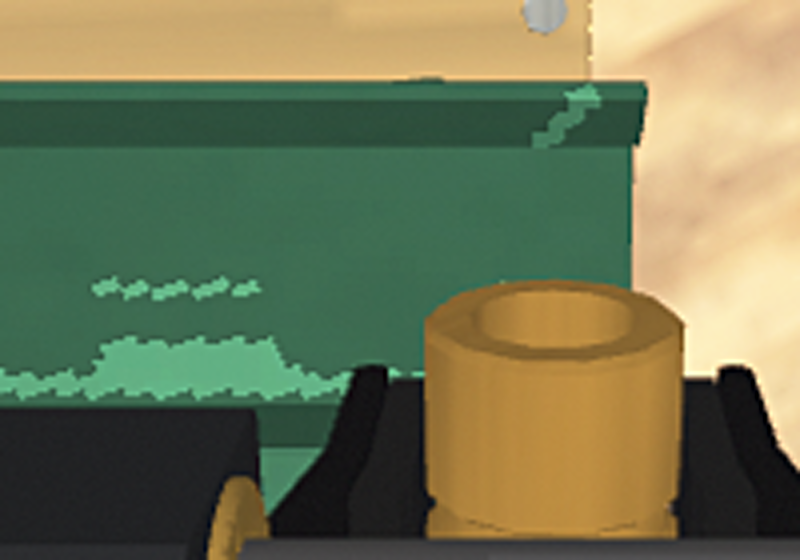

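```bash
python3 - <<'E'
from h import *
from rig import camera
c=camera("wrist");T=c["T_tool_cam"];K=c["intrinsics"]
def r(p,z):
    p=np.array(p)/4-.375+(180,185);d=T[:3,:3]@np.linalg.solve(K,[*p,1]);o=T[:3,3];return (o+d*(z-o[2])/d[2]).round(4)
print("end",r((554,321),0),r((425,325),0),r((684,325),0))
for p,z in(((300,148),.066),((560,148),.066),((300,405),.084),((300,447),.066),((60,405),.084),((632,260),.084)):print(p,r(p,z))
E
```

```text
end [ 0.0213 -0.0001  0.    ] [ 0.0208 -0.0136  0.    ] [0.0208 0.0136 0.    ]
(300, 148) [ 0.0243 -0.037   0.066 ]
(560, 148) [0.0243 0.0009 0.066 ]
(300, 405) [-0.0237 -0.042   0.084 ]
(300, 447) [-0.0231 -0.0391  0.066 ]
(60, 405) [-0.0236 -0.0818  0.084 ]
(632, 260) [0.0015 0.0127 0.084 ]
```

```bash
python3 -m pendant '[[[0.0004,-0.004,0.02,0,0,0,0.2],[0,0,0.02,0,0,0,0.2],[0,0,0.016,0,0,0,0.2],[0,0,0.0115,0,0,0,0.2],[0,0,0,0,0,0,0.2]]]' 20
python3 -m pendant '[[[0,0,0,0,0,0,0.2],[0,0,0,0,0,0,0.6],[0,0,0,0,0,0,0.6],[0,0,0,0,0,0,0.6],[0,0,0,0,0,0,0.6]]]'
python3 -m pendant '[[[0,0,-0.01,0,0,0,0.6],[0,0,-0.01,0,0,0,0.6],[0,0,-0.01,0,0,0,0.6],[0,0,-0.03,0,0,0,0.6],[0,0,-0.04,0,0,0,0.6]]]'
python3 -m pendant '[[[0,0,-0.04,0,0,0,0.6],[0,0,0,0,0,0,0.6],[0,0,0,0,0,0,0.6],[0,0,0,0,0,0,0.6],[0,0,0,0,0,0,0.6]]]'
python3 snap.py wg3; python3 - <<'E'
from h import *
from rig import camera
a=cv2.imread("pics/wg3.png")[120:320,0:400]
b=camera("side")["img"][310:450,280:450,::-1]
cv2.imwrite("pics/chk1.png",np.vstack([cv2.resize(a,(600,300)),cv2.resize(b,(600,300))]))
E
```

```text
time: 8.48
position: [0.5385, 0.315, 0.0774]
tool_rot: [0.823, 0.545, 0.084, 0.134]
ft_force: [-0.7, 0.7, -0.7]
grip_width: 0.0275
grip_force: 20.0
time: 9.1
position: [0.5385, 0.3155, 0.0786]
tool_rot: [0.823, 0.545, 0.084, 0.134]
ft_force: [0.4, 0.2, -0.5]
grip_width: 0.0512
grip_force: 0.1
time: 9.72
position: [0.5093, 0.328, 0.174]
tool_rot: [0.823, 0.545, 0.083, 0.134]
ft_force: [0.2, 0.2, -0.4]
grip_width: 0.052
grip_force: 0.0
time: 10.35
position: [0.4983, 0.3328, 0.2101]
tool_rot: [0.823, 0.545, 0.083, 0.134]
ft_force: [0.1, -0.1, -0.4]
grip_width: 0.0523
grip_force: 0.0
10.35 [0.4983 0.3328 0.2101] [0.8234 0.5452 0.0829 0.1337] 0.05228981302835437 [ 0.53  0.48  1.64 -0.34  0.86  1.14]
```

View pics/chk1.png

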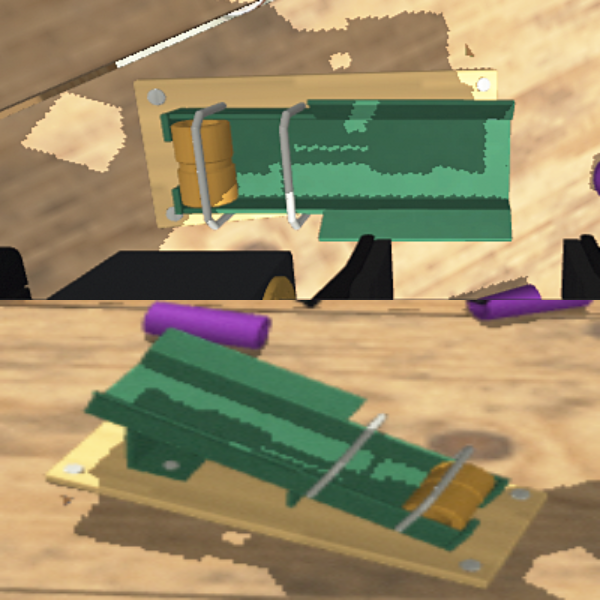

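The short bush lies square against the green stop, near (205,165) in the crop. Next is the short spacer.

```bash
python3 - <<'E'
from h import *
rows([.6078,-.1031,.2],down(58),10)
E
```

```text
[[-0.0358, 0.0254, 0.0097, 1.8, -0.1, 0.9], [-0.0354, 0.0262, 0.009, 1.8, -0.1, 0.9], [-0.035, 0.0271, 0.0082, 1.8, -0.1, 0.9], [-0.0345, 0.0278, 0.0074, 1.8, -0.1, 0.9], [-0.0341, 0.0286, 0.0066, 1.8, -0.1, 0.9]]
   [[-0.0336, 0.0293, 0.0057, 1.8, -0.1, 0.9], [-0.0332, 0.03, 0.0048, 1.8, -0.1, 0.9], [-0.0327, 0.0307, 0.004, 1.8, -0.1, 0.9], [-0.0321, 0.0313, 0.003, 1.8, -0.1, 0.9], [-0.0317, 0.0319, 0.0021, 1.8, -0.1, 0.9]]
```

```bash
python3 -m pendant '[[[-0.0358,0.0254,0.0097,1.8,-0.1,0.9,0.7],[-0.0354,0.0262,0.009,1.8,-0.1,0.9,0.7],[-0.035,0.0271,0.0082,1.8,-0.1,0.9,0.7],[-0.0345,0.0278,0.0074,1.8,-0.1,0.9,0.7],[-0.0341,0.0286,0.0066,1.8,-0.1,0.9,0.7]]]' >/dev/null
python3 -m pendant '[[[-0.0336,0.0293,0.0057,1.8,-0.1,0.9,0.7],[-0.0332,0.03,0.0048,1.8,-0.1,0.9,0.7],[-0.0327,0.0307,0.004,1.8,-0.1,0.9,0.7],[-0.0321,0.0313,0.003,1.8,-0.1,0.9,0.7],[-0.0317,0.0319,0.0021,1.8,-0.1,0.9,0.7]]]' >/dev/null
python3 -m pendant '[[[0,0,0,0,0,0,0.7],[0,0,0,0,0,0,0.7],[0,0,0,0,0,0,0.7],[0,0,0,0,0,0,0.7],[0,0,0,0,0,0,0.7]]]'
python3 snap.py wss; python3 part.py wss s .6078 -.1031
```

```text
time: 12.32
position: [0.608, -0.1019, 0.2009]
tool_rot: [0.875, 0.485, 0.001, 0.001]
ft_force: [-0.5, -0.4, 0.1]
grip_width: 0.0612
grip_force: 0.0
12.325 [ 0.608  -0.1019  0.2009] [0.8745 0.4849 0.0011 0.0012] 0.061204831383368595 [-0.35  0.55  1.49  0.    1.1   0.21]
317 218 55 [array([ 0.6079, -0.1016], dtype=float32), np.float32(57.3427), np.float32(0.0455), np.float32(0.0271)]
```

View pics/p_wss.png

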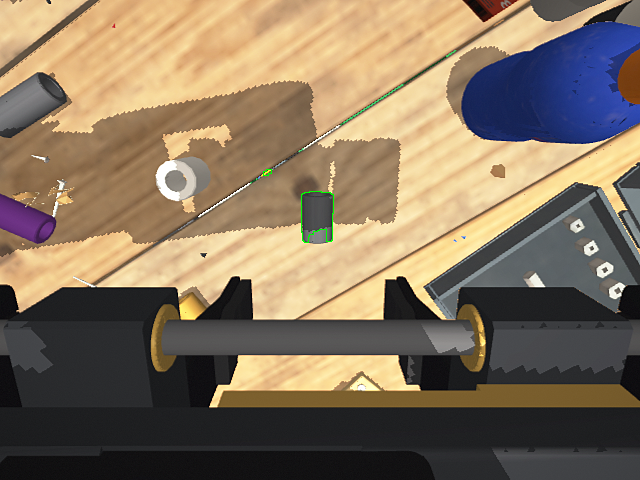

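```bash
cat > pl.py <<'E'
from h import *
import sys
ch=sys.argv[1];x,y,yaw=map(float,sys.argv[2:5]);flip=len(sys.argv)>5
CH["g"]=((.5571,.3079),-22.9)
import json,os
if os.path.exists("b.json"): CH["b"]=json.load(open("b.json"))
p,r=rows([x,y,.0145],down(yaw),5);p1=p+[0,0,.145]
q,R=chute(ch,[-.018,0,.0775],flip);u=R.apply([0,0,1])
ang=np.degrees((r.inv()*R).magnitude());n=int(max(np.ceil(ang/10/5),np.ceil(np.linalg.norm(q-u*.07-p1)/.055/5))*5)
print("carry");rows(q-u*.07,R,n,p1,r);print((q-u*.07).round(4),R.as_quat().round(4))
E
python3 pl.py g .6082 -.1011 57.5
```

```text
[[0.0002, -0.0002, 0.0373, 0.0, -0.0, 0.1], [0.0001, -0.0002, 0.0373, 0.0, -0.0, 0.1], [0.0002, -0.0002, 0.0373, 0.0, -0.0, 0.1], [0.0001, -0.0002, 0.0373, 0.0, -0.0, 0.1], [0.0002, -0.0002, 0.0372, 0.0, -0.0, 0.1]]
carry
   [[0.0311, -0.0302, 0.0015, -1.8, 0.1, -1.0], [0.0316, -0.0297, 0.0006, -1.8, 0.1, -1.0], [0.0321, -0.0291, -0.0003, -1.8, 0.1, -1.0], [0.0326, -0.0285, -0.0011, -1.8, 0.1, -1.0], [0.0331, -0.0279, -0.002, -1.8, 0.1, -1.0]]
   [[0.0336, -0.0273, -0.0028, -1.8, 0.1, -1.0], [0.0341, -0.0266, -0.0036, -1.8, 0.1, -1.0], [0.0346, -0.0258, -0.0043, -1.8, 0.1, -1.0], [0.035, -0.0251, -0.005, -1.8, 0.1, -1.0], [0.0354, -0.0243, -0.0058, -1.8, 0.1, -1.0]]
[0.5206 0.3233 0.1441] [0.8231 0.5459 0.0865 0.1304]
```

```bash
python3 -m pendant '[[[0.0002,-0.0002,0.0373,0,0,0.1,0.7],[0.0001,-0.0002,0.0373,0,0,0.1,0.7],[0.0002,-0.0002,0.0373,0,0,0.1,0.7],[0.0001,-0.0002,0.0373,0,0,0.1,0.7],[0.0002,-0.0002,0.0372,0,0,0.1,0.7]]]' 20
python3 -m pendant '[[[0,0,0,0,0,0,0.7],[0,0,0,0,0,0,0.2],[0,0,0,0,0,0,0.2],[0,0,0,0,0,0,0.2],[0,0,0,0,0,0,0.2]]]' 20
python3 -m pendant '[[[0,0,0,0,0,0,0.2],[0,0,-0.03,0,0,0,0.2],[0,0,-0.06,0,0,0,0.2],[0,0,-0.055,0,0,0,0.2],[0,0,0,0,0,0,0.2]]]' 20
python3 -m pendant '[[[0.0311,-0.0302,0.0015,-1.8,0.1,-1,0.2],[0.0316,-0.0297,0.0006,-1.8,0.1,-1,0.2],[0.0321,-0.0291,-0.0003,-1.8,0.1,-1,0.2],[0.0326,-0.0285,-0.0011,-1.8,0.1,-1,0.2],[0.0331,-0.0279,-0.002,-1.8,0.1,-1,0.2]]]' >/dev/null
python3 -m pendant '[[[0.0336,-0.0273,-0.0028,-1.8,0.1,-1,0.2],[0.0341,-0.0266,-0.0036,-1.8,0.1,-1,0.2],[0.0346,-0.0258,-0.0043,-1.8,0.1,-1,0.2],[0.035,-0.0251,-0.005,-1.8,0.1,-1,0.2],[0.0354,-0.0243,-0.0058,-1.8,0.1,-1,0.2]]]' >/dev/null
python3 -m pendant '[[[0,0,0,0,0,0,0.2],[0,0,0,0,0,0,0.2],[0,0,0,0,0,0,0.2],[0,0,0,0,0,0,0.2],[0,0,0,0,0,0,0.2]]]'
python3 snap.py wg4; python3 - <<'E'
from h import *
CH["g"]=((.5571,.3079),-22.9)
q,R=chute("g",[-.018,0,.0775]);u=R.apply([0,0,1]);rows(q-u*.002,R,5)
im=cv2.imread("pics/wg4.png");cv2.imwrite("pics/wg4z.png",cv2.resize(im[185:325,180:380],(800,560),interpolation=cv2.INTER_CUBIC))
E
```

```text
time: 13.0
position: [0.6086, -0.1016, 0.0134]
tool_rot: [0.877, 0.481, 0.001, 0.001]
ft_force: [-0.0, -0.3, 0.0]
grip_width: 0.0608
grip_force: 0.0
time: 13.62
position: [0.6083, -0.1017, 0.0146]
tool_rot: [0.877, 0.481, 0.001, 0.001]
ft_force: [-0.5, -1.4, 0.6]
grip_width: 0.0291
grip_force: 0.1
time: 14.25
position: [0.6111, -0.1026, 0.1644]
tool_rot: [0.877, 0.481, 0.005, 0.005]
ft_force: [0.1, 0.7, -2.1]
grip_width: 0.0274
grip_force: 20.0
time: 16.12
position: [0.5211, 0.322, 0.1441]
tool_rot: [0.821, 0.548, 0.084, 0.134]
ft_force: [0.1, -0.2, -1.0]
grip_width: 0.0274
grip_force: 20.0
16.125 [0.5211 0.322  0.1441] [0.8213 0.5482 0.0836 0.1341] 0.027370300861176235 [ 0.49  0.59  1.67 -0.39  0.72  1.16]
   [[0.0003, -0.0002, 0.0136, 0.0, 0.1, 0.1], [0.0002, -0.0002, 0.0135, 0.0, 0.1, 0.1], [0.0002, -0.0002, 0.0136, 0.0, 0.1, 0.1], [0.0002, -0.0002, 0.0135, 0.0, 0.1, 0.1], [0.0002, -0.0002, 0.0136, 0.0, 0.1, 0.1]]
```

View pics/wg4z.png

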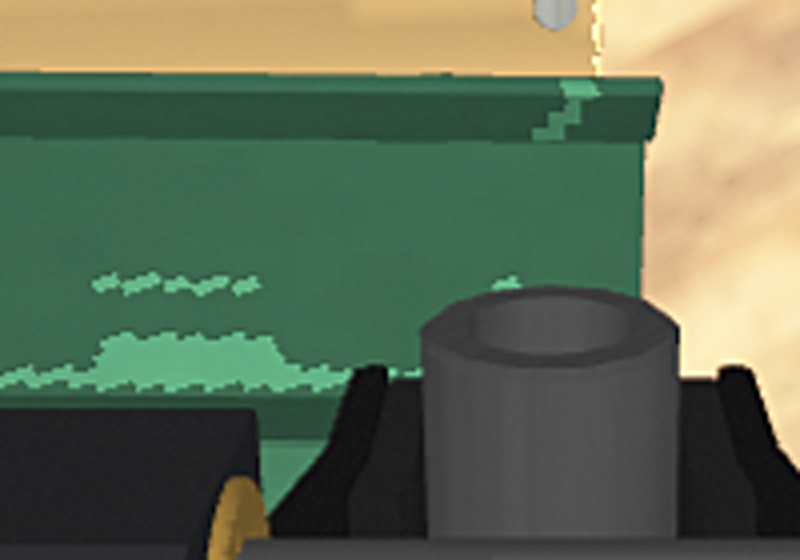

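The spacer end is centred near (550,327) and the wall edge is at v≈139, so it needs about +2.4 mm in tool x. Then I'll lower and release.

```bash
python3 -m pendant '[[[0.0025,-0.002,0.02,0,0.2,0.3,0.2],[0,0,0.02,0,0.2,0.2,0.2],[0,0,0.016,0,0,0,0.2],[0,0,0.0115,0,0,0,0.2],[0,0,0,0,0,0,0.2]]]' 20
python3 -m pendant '[[[0,0,0,0,0,0,0.2],[0,0,0,0,0,0,0.6],[0,0,0,0,0,0,0.6],[0,0,0,0,0,0,0.6],[0,0,0,0,0,0,0.6]]]'
python3 -m pendant '[[[0,0,-0.01,0,0,0,0.6],[0,0,-0.01,0,0,0,0.6],[0,0,-0.01,0,0,0,0.6],[0,0,-0.03,0,0,0,0.6],[0,0,-0.04,0,0,0,0.6]]]'
python3 -m pendant '[[[0,0,-0.04,0,0,0,0.6],[0,0,0,0,0,0,0.6],[0,0,0,0,0,0,0.6],[0,0,0,0,0,0,0.6],[0,0,0,0,0,0,0.6]]]'
python3 snap.py wg5; python3 - <<'E'
from h import *
from rig import camera
a=cv2.imread("pics/wg5.png")[120:320,0:400]
b=camera("side")["img"][310:450,280:450,::-1]
cv2.imwrite("pics/chk2.png",np.vstack([cv2.resize(a,(600,300)),cv2.resize(b,(600,300))]))
(ox,oy),y=CH["b"];p,_=chute("b",[-.08,0,0]);rows([*p[:2],.30],down(105.8),15)
E
```

```text
time: 16.8
position: [0.539, 0.317, 0.0782]
tool_rot: [0.823, 0.546, 0.086, 0.132]
ft_force: [-0.6, -0.0, -1.5]
grip_width: 0.0271
grip_force: 20.0
time: 17.42
position: [0.5392, 0.3176, 0.0794]
tool_rot: [0.823, 0.546, 0.087, 0.132]
ft_force: [-0.5, 0.2, 0.1]
grip_width: 0.0512
grip_force: 0.1
time: 18.05
position: [0.5097, 0.3295, 0.1748]
tool_rot: [0.823, 0.546, 0.086, 0.132]
ft_force: [0.3, -0.3, 1.1]
grip_width: 0.0522
grip_force: 0.0
time: 18.68
position: [0.4986, 0.334, 0.2108]
tool_rot: [0.823, 0.546, 0.086, 0.132]
ft_force: [-0.1, -0.2, -0.9]
grip_width: 0.0522
grip_force: 0.0
18.675 [0.4986 0.334  0.2108] [0.8231 0.5457 0.0858 0.1317] 0.05216391135507123 [ 0.53  0.48  1.65 -0.34  0.85  1.13]
   [[-0.0424, 0.0174, -0.0004, 1.2, 0.4, -2.6], [-0.0432, 0.0155, -0.0011, 1.2, 0.4, -2.6], [-0.0438, 0.0135, -0.0017, 1.2, 0.4, -2.6], [-0.0444, 0.0114, -0.0023, 1.2, 0.4, -2.6], [-0.0448, 0.0094, -0.0028, 1.2, 0.4, -2.6]]
   [[-0.0452, 0.0072, -0.0033, 1.2, 0.4, -2.6], [-0.0454, 0.0051, -0.0037, 1.2, 0.4, -2.6], [-0.0456, 0.003, -0.0041, 1.2, 0.4, -2.6], [-0.0456, 0.0008, -0.0045, 1.2, 0.4, -2.6], [-0.0456, -0.0013, -0.0048, 1.2, 0.4, -2.6]]
   [[-0.0455, -0.0035, -0.0051, 1.2, 0.4, -2.6], [-0.0452, -0.0057, -0.0053, 1.2, 0.4, -2.6], [-0.0449, -0.0079, -0.0054, 1.2, 0.4, -2.6], [-0.0444, -0.01, -0.0055, 1.2, 0.4, -2.6], [-0.0439, -0.0121, -0.0057, 1.2, 0.4, -2.6]]
```

View pics/chk2.png

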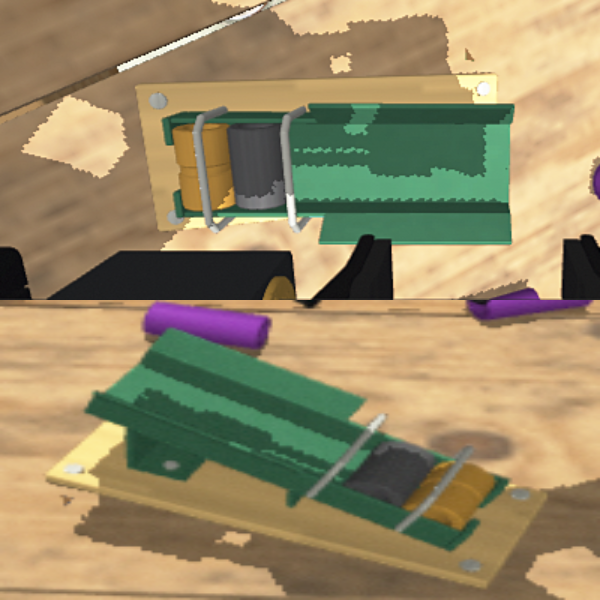

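Green is done: bush at the stop and spacer right behind it. Now the long bush.

```bash
python3 - <<'E'
from h import *
rows([.4545,-.1341,.2],down(94),10)
E
```

```text
[[-0.0449, 0.0131, 0.0056, 1.8, 0.4, -2.7], [-0.0455, 0.0111, 0.0049, 1.8, 0.4, -2.7], [-0.046, 0.0091, 0.0042, 1.8, 0.4, -2.7], [-0.0464, 0.0071, 0.0036, 1.8, 0.4, -2.7], [-0.0467, 0.005, 0.0031, 1.8, 0.4, -2.7]]
   [[-0.0469, 0.0028, 0.0027, 1.8, 0.4, -2.7], [-0.047, 0.0007, 0.0023, 1.8, 0.4, -2.7], [-0.0469, -0.0014, 0.002, 1.8, 0.4, -2.7], [-0.0468, -0.0036, 0.0017, 1.8, 0.4, -2.7], [-0.0467, -0.0057, 0.0015, 1.8, 0.4, -2.7]]
```

```bash
python3 -m pendant '[[[-0.0449,0.0131,0.0056,1.8,0.4,-2.7,0.7],[-0.0455,0.0111,0.0049,1.8,0.4,-2.7,0.7],[-0.046,0.0091,0.0042,1.8,0.4,-2.7,0.7],[-0.0464,0.0071,0.0036,1.8,0.4,-2.7,0.7],[-0.0467,0.005,0.0031,1.8,0.4,-2.7,0.7]]]' >/dev/null
python3 -m pendant '[[[-0.0469,0.0028,0.0027,1.8,0.4,-2.7,0.7],[-0.047,0.0007,0.0023,1.8,0.4,-2.7,0.7],[-0.0469,-0.0014,0.002,1.8,0.4,-2.7,0.7],[-0.0468,-0.0036,0.0017,1.8,0.4,-2.7,0.7],[-0.0467,-0.0057,0.0015,1.8,0.4,-2.7,0.7]]]' >/dev/null
python3 -m pendant '[[[0,0,0,0,0,0,0.7],[0,0,0,0,0,0,0.7],[0,0,0,0,0,0,0.7],[0,0,0,0,0,0,0.7],[0,0,0,0,0,0,0.7]]]'
python3 snap.py wlb; python3 part.py wlb b .4545 -.1341
```

```text
time: 20.65
position: [0.4548, -0.133, 0.2006]
tool_rot: [0.68, 0.733, -0.003, 0.0]
ft_force: [-0.3, 0.2, 0.5]
grip_width: 0.0609
grip_force: 0.0
20.65 [ 0.4548 -0.133   0.2006] [ 6.798e-01  7.334e-01 -3.300e-03  4.000e-04] 0.06085429995717361 [-0.52  0.38  1.84 -0.01  0.93 -0.59]
317 217 55 [array([ 0.4544, -0.1329], dtype=float32), np.float32(93.7635), np.float32(0.0648), np.float32(0.0268)]
```

```bash
echo '[[0.5549,-0.3235],15.8]' > b.json; python3 pl.py b .4544 -.1322 93.8
```

```text
[[0.0004, 0.0001, 0.0372, -0.0, 0.1, 0.1], [0.0003, 0.0001, 0.0372, -0.0, 0.1, 0.1], [0.0003, 0.0001, 0.0372, -0.0, 0.1, 0.1], [0.0002, 0.0001, 0.0373, -0.0, 0.1, 0.1], [0.0001, 0.0, 0.0372, -0.0, 0.1, 0.1]]
carry
   [[-0.0412, 0.0098, 0.0029, -3.6, 0.3, -2.4], [-0.0415, 0.0078, 0.0032, -3.6, 0.3, -2.4], [-0.0419, 0.0059, 0.0035, -3.6, 0.3, -2.4], [-0.0421, 0.0039, 0.0035, -3.6, 0.3, -2.4], [-0.0422, 0.0019, 0.0035, -3.6, 0.3, -2.4]]
[ 0.5168 -0.3343  0.1441] [0.5958 0.7878 0.1248 0.0944]
```

```bash
python3 -m pendant '[[[0.0004,0.0001,0.0372,0,0.1,0.1,0.7],[0.0003,0.0001,0.0372,0,0.1,0.1,0.7],[0.0003,0.0001,0.0372,0,0.1,0.1,0.7],[0.0002,0.0001,0.0373,0,0.1,0.1,0.7],[0.0001,0,0.0372,0,0.1,0.1,0.7]]]' 20
python3 -m pendant '[[[0,0,0,0,0,0,0.7],[0,0,0,0,0,0,0.2],[0,0,0,0,0,0,0.2],[0,0,0,0,0,0,0.2],[0,0,0,0,0,0,0.2]]]' 25
python3 -m pendant '[[[0,0,0,0,0,0,0.2],[0,0,-0.03,0,0,0,0.2],[0,0,-0.06,0,0,0,0.2],[0,0,-0.055,0,0,0,0.2],[0,0,0,0,0,0,0.2]]]' 25
python3 -m pendant '[[[-0.0412,0.0098,0.0029,-3.6,0.3,-2.4,0.2],[-0.0415,0.0078,0.0032,-3.6,0.3,-2.4,0.2],[-0.0419,0.0059,0.0035,-3.6,0.3,-2.4,0.2],[-0.0421,0.0039,0.0035,-3.6,0.3,-2.4,0.2],[-0.0422,0.0019,0.0035,-3.6,0.3,-2.4,0.2]]]' >/dev/null
python3 -m pendant '[[[0,0,0,0,0,0,0.2],[0,0,0,0,0,0,0.2],[0,0,0,0,0,0,0.2],[0,0,0,0,0,0,0.2],[0,0,0,0,0,0,0.2]]]'
python3 snap.py wb1; python3 - <<'E'
from h import *
q,R=chute("b",[-.018,0,.0775]);CH["b"]=((0.5549,-0.3235),15.8);q,R=chute("b",[-.018,0,.0775]);u=R.apply([0,0,1]);rows(q-u*.002,R,5)
im=cv2.imread("pics/wb1.png");cv2.imwrite("pics/wb1z.png",cv2.resize(im[165:325,180:380],(750,600),interpolation=cv2.INTER_CUBIC))
E
```

```text
time: 21.32
position: [0.4548, -0.1329, 0.0134]
tool_rot: [0.683, 0.73, -0.0, -0.002]
ft_force: [1.0, -0.2, -0.5]
grip_width: 0.0607
grip_force: 0.0
time: 21.95
position: [0.4544, -0.1328, 0.0147]
tool_rot: [0.683, 0.73, -0.0, -0.003]
ft_force: [0.4, -0.2, 0.1]
grip_width: 0.0286
grip_force: 0.0
time: 22.58
position: [0.4573, -0.1345, 0.163]
tool_rot: [0.683, 0.73, 0.001, 0.002]
ft_force: [-0.0, -0.8, -2.9]
grip_width: 0.0276
grip_force: 25.0
time: 23.82
position: [0.5173, -0.3347, 0.1442]
tool_rot: [0.595, 0.788, 0.123, 0.094]
ft_force: [0.5, 0.3, -1.7]
grip_width: 0.0275
grip_force: 25.0
23.825 [ 0.5173 -0.3347  0.1442] [0.5953 0.7884 0.1228 0.0944] 0.027484802019408068 [-0.89  0.58  1.69  0.41  0.78 -1.45]
   [[0.0002, -0.0, 0.0136, -0.0, 0.0, 0.0], [0.0002, -0.0, 0.0136, -0.0, 0.0, 0.0], [0.0002, -0.0, 0.0136, -0.0, 0.0, 0.0], [0.0002, -0.0001, 0.0136, -0.0, 0.0, 0.0], [0.0002, -0.0, 0.0136, -0.0, 0.0, 0.0]]
```

View pics/wb1z.png

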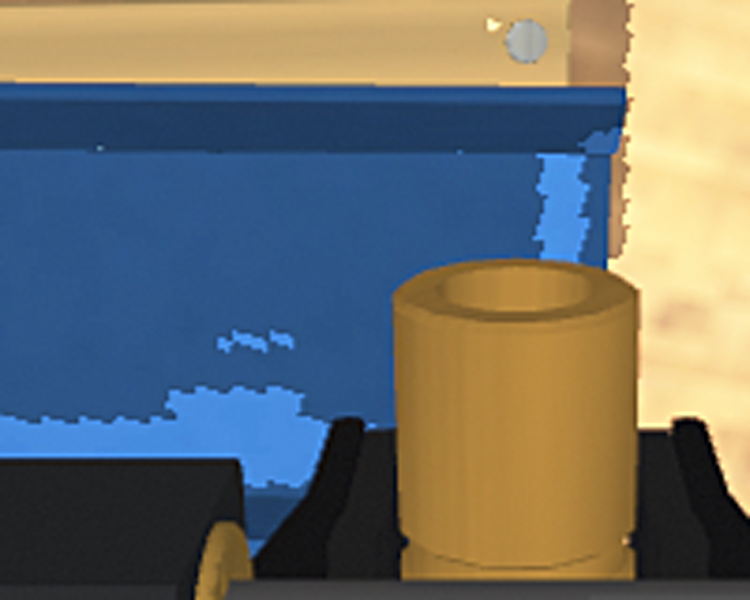

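The held bush's end is centred near (516,290). The +y wall edge runs (10,149)→(580,154), the -y floor junction is at (275,488) and the top end is at u=608.

```bash
python3 - <<'E'
from h import *
from rig import camera
c=camera("wrist");T=c["T_tool_cam"];K=c["intrinsics"]
def r(p,z):
    p=np.array(p)/3.75-.37+(180,165);d=T[:3,:3]@np.linalg.solve(K,[*p,1]);o=T[:3,3];return (o+d*(z-o[2])/d[2]).round(4)
print("end",r((516,290),0))
for p,z in(((10,149),.066),((580,154),.066),((275,488),.084),((255,541),.066),((608,240),.084)):print(p,r(p,z))
E
```

```text
end [0.0312 0.     0.    ]
(10, 149) [ 0.0344 -0.0776  0.066 ]
(580, 154) [0.0336 0.0099 0.066 ]
(275, 488) [-0.0302 -0.0429  0.084 ]
(255, 541) [-0.0316 -0.0434  0.066 ]
(608, 240) [0.0153 0.0156 0.084 ]
```

```bash
python3 -m pendant '[[[0.0003,-0.003,0.02,0,0,0.2,0.2],[0,0,0.02,0,0,0.2,0.2],[0,0,0.016,0,0,0,0.2],[0,0,0.0115,0,0,0,0.2],[0,0,0,0,0,0,0.2]]]' 25
python3 -m pendant '[[[0,0,0,0,0,0,0.2],[0,0,0,0,0,0,0.6],[0,0,0,0,0,0,0.6],[0,0,0,0,0,0,0.6],[0,0,0,0,0,0,0.6]]]'
python3 -m pendant '[[[0,0,-0.01,0,0,0,0.6],[0,0,-0.01,0,0,0,0.6],[0,0,-0.01,0,0,0,0.6],[0,0,-0.03,0,0,0,0.6],[0,0,-0.04,0,0,0,0.6]]]'
python3 -m pendant '[[[0,0,-0.04,0,0,0,0.6],[0,0,0,0,0,0,0.6],[0,0,0,0,0,0,0.6],[0,0,0,0,0,0,0.6],[0,0,0,0,0,0,0.6]]]'
python3 snap.py wb2; python3 - <<'E'
from h import *
c=dict(np.load("wb2.npz"));CH["b"]=((0.5549,-0.3235),15.8)
h=cv2.cvtColor(c["img"],cv2.COLOR_RGB2HSV).astype(int);m=(abs(h[...,0]-18)<8)&(h[...,1]>160)&(h[...,2]>90)
n,l,s,ce=cv2.connectedComponentsWithStats(m.astype(np.uint8))
for i in range(1,n):
    if s[i,4]>80: print("brass blob",s[i],ce[i].round(0))
print("expected",proj(c,chute("b",[-.157,0,.032])[0]).round(0),[proj(c,chute("b",[-.157,y,.032])[0]).round(0) for y in(.03,-.03)])
rows([.4505,.107,.2],down(176),10)
E
```

```text
time: 24.55
position: [0.5341, -0.3298, 0.0776]
tool_rot: [0.598, 0.786, 0.123, 0.093]
ft_force: [-0.6, 0.5, -1.8]
grip_width: 0.0277
grip_force: 25.0
time: 25.18
position: [0.5343, -0.3306, 0.0791]
tool_rot: [0.598, 0.786, 0.123, 0.094]
ft_force: [0.1, -0.3, -1.0]
grip_width: 0.0512
grip_force: 0.2
time: 25.8
position: [0.504, -0.3382, 0.1747]
tool_rot: [0.599, 0.786, 0.123, 0.093]
ft_force: [0.7, -0.6, 0.1]
grip_width: 0.0522
grip_force: 0.0
time: 26.42
position: [0.4927, -0.3412, 0.2109]
tool_rot: [0.599, 0.786, 0.124, 0.093]
ft_force: [0.4, -0.9, 0.3]
grip_width: 0.0523
grip_force: 0.0
26.425 [ 0.4927 -0.3412  0.2109] [0.5986 0.786  0.1235 0.0928] 0.052320516634275616 [-0.94  0.47  1.67  0.37  0.92 -1.42]
brass blob [ 135  189   27   80 1341] [148. 226.]
brass blob [115 190  21  78 760] [125. 222.]
brass blob [451 305  12  39  93] [458. 323.]
brass blob [173 308  10  26  92] [177. 321.]
brass blob [172 347   9  24 101] [175. 359.]
brass blob [451 348  13  23  97] [459. 360.]
brass blob [ 195  385  429   22 4483] [430. 397.]
expected [137. 230.] [array([132., 193.]), array([142., 266.])]
   [[0.0443, 0.0071, 0.0035, 1.6, 1.1, -7.0], [0.0431, 0.0126, 0.0041, 1.6, 1.1, -7.0], [0.0411, 0.0178, 0.0045, 1.6, 1.1, -7.0], [0.0385, 0.0229, 0.0047, 1.6, 1.1, -7.0], [0.0354, 0.0275, 0.0047, 1.6, 1.1, -7.0]]
   [[0.0317, 0.0317, 0.0045, 1.6, 1.1, -7.0], [0.0275, 0.0355, 0.0041, 1.6, 1.1, -7.0], [0.0228, 0.0386, 0.0035, 1.6, 1.1, -7.0], [0.0179, 0.0412, 0.0028, 1.6, 1.1, -7.0], [0.0127, 0.0432, 0.0019, 1.6, 1.1, -7.0]]
```

The long bush sits at the blue stop (blob centre ≈138,228 against the expected 137,230). Now the long spacer.

```bash
python3 -m pendant '[[[0.0443,0.0071,0.0035,1.6,1.1,-7,0.7],[0.0431,0.0126,0.0041,1.6,1.1,-7,0.7],[0.0411,0.0178,0.0045,1.6,1.1,-7,0.7],[0.0385,0.0229,0.0047,1.6,1.1,-7,0.7],[0.0354,0.0275,0.0047,1.6,1.1,-7,0.7]]]' >/dev/null
python3 -m pendant '[[[0.0317,0.0317,0.0045,1.6,1.1,-7,0.7],[0.0275,0.0355,0.0041,1.6,1.1,-7,0.7],[0.0228,0.0386,0.0035,1.6,1.1,-7,0.7],[0.0179,0.0412,0.0028,1.6,1.1,-7,0.7],[0.0127,0.0432,0.0019,1.6,1.1,-7,0.7]]]' >/dev/null
python3 -m pendant '[[[0,0,0,0,0,0,0.7],[0,0,0,0,0,0,0.7],[0,0,0,0,0,0,0.7],[0,0,0,0,0,0,0.7],[0,0,0,0,0,0,0.7]]]'
python3 snap.py wls; python3 part.py wls s .4505 .107; python3 pl.py b .4498 .108 176
```

```text
time: 28.35
position: [0.4509, 0.1057, 0.2003]
tool_rot: [0.036, 0.999, -0.003, -0.003]
ft_force: [-0.5, 0.1, 0.6]
grip_width: 0.0609
grip_force: 0.0
28.35 [0.4509 0.1057 0.2003] [ 0.0357  0.9994 -0.0033 -0.0025] 0.060947433620214764 [-0.01  0.37  1.86 -0.01  0.92 -1.5 ]
319 216 55 [array([0.452 , 0.1089], dtype=float32), np.float32(176.6548), np.float32(0.0648), np.float32(0.0272)]
   [[0.0001, 0.0007, 0.0372, -0.1, -0.1, -0.0], [0.0001, 0.0006, 0.0372, -0.1, -0.1, -0.0], [0.0002, 0.0005, 0.0371, -0.1, -0.1, -0.0], [0.0003, 0.0005, 0.0372, -0.1, -0.1, -0.0], [0.0003, 0.0004, 0.0371, -0.1, -0.1, -0.0]]
carry
   [[-0.0098, -0.0436, 0.0015, -1.5, -1.1, 7.0], [-0.015, -0.0422, 0.0006, -1.5, -1.1, 7.0], [-0.0201, -0.04, -0.0001, -1.5, -1.1, 7.0], [-0.0248, -0.0373, -0.0007, -1.5, -1.1, 7.0], [-0.0292, -0.0339, -0.0011, -1.5, -1.1, 7.0]]
   [[-0.0331, -0.0301, -0.0014, -1.5, -1.1, 7.0], [-0.0366, -0.0258, -0.0014, -1.5, -1.1, 7.0], [-0.0394, -0.0211, -0.0013, -1.5, -1.1, 7.0], [-0.0417, -0.0161, -0.0011, -1.5, -1.1, 7.0], [-0.0435, -0.0108, -0.0005, -1.5, -1.1, 7.0]]
[ 0.5168 -0.3343  0.1441] [0.5958 0.7878 0.1248 0.0944]
```

```bash
python3 -m pendant '[[[0.0001,0.0007,0.0372,-0.1,-0.1,0,0.7],[0,0.0007,0.0372,-0.1,-0.1,0,0.7],[0,0.0007,0.0371,-0.1,-0.1,0,0.7],[0,0.0007,0.0372,-0.1,-0.1,0,0.7],[0,0.0006,0.0371,-0.1,-0.1,0,0.7]]]' 25
python3 -m pendant '[[[0,0,0,0,0,0,0.7],[0,0,0,0,0,0,0.2],[0,0,0,0,0,0,0.2],[0,0,0,0,0,0,0.2],[0,0,0,0,0,0,0.2]]]' 25
python3 -m pendant '[[[0,0,0,0,0,0,0.2],[0,0,-0.03,0,0,0,0.2],[0,0,-0.06,0,0,0,0.2],[0,0,-0.055,0,0,0,0.2],[0,0,0,0,0,0,0.2]]]' 25
python3 -m pendant '[[[-0.0098,-0.0436,0.0015,-1.5,-1.1,7,0.2],[-0.015,-0.0422,0.0006,-1.5,-1.1,7,0.2],[-0.0201,-0.04,-0.0001,-1.5,-1.1,7,0.2],[-0.0248,-0.0373,-0.0007,-1.5,-1.1,7,0.2],[-0.0292,-0.0339,-0.0011,-1.5,-1.1,7,0.2]]]' >/dev/null
python3 -m pendant '[[[-0.0331,-0.0301,-0.0014,-1.5,-1.1,7,0.2],[-0.0366,-0.0258,-0.0014,-1.5,-1.1,7,0.2],[-0.0394,-0.0211,-0.0013,-1.5,-1.1,7,0.2],[-0.0417,-0.0161,-0.0011,-1.5,-1.1,7,0.2],[-0.0435,-0.0108,-0.0005,-1.5,-1.1,7,0.2]]]' >/dev/null
python3 -m pendant '[[[0,0,0,0,0,0,0.2],[0,0,0,0,0,0,0.2],[0,0,0,0,0,0,0.2],[0,0,0,0,0,0,0.2],[0,0,0,0,0,0,0.2]]]'
python3 snap.py wb3; python3 - <<'E'
from h import *
from rig import camera
def F(n):
    c=dict(np.load(n+".npz"));h=cv2.cvtColor(c["img"],cv2.COLOR_RGB2HSV).astype(int);return c,h
for n in("wb1","wb3"):
    c,h=F(n)
    blue=(abs(h[...,0]-107)<12)&(h[...,1]>120)
    # brightness along columns near the +y wall, and the tube end's first non-blue row
    for u in(220,260,300,330): print(n,u,"V rows184-212",h[184:212,u,2].tolist())
    nb=~blue[:,316];r=[v for v in range(215,280) if nb[v]];print("tube top row",r[:1],"tube cols at row 250",[u for u in range(270,380) if not blue[250,u]][:1])
np.set_printoptions(suppress=True)
R=Ro.from_quat([.598,.786,.123,.0935]);p=np.array([.5342,-.3302,.0785])+R.apply([.0012,0,0])
rows(p-R.apply([0,0,.0]),R,5)
E
```

```text
time: 29.02
position: [0.4513, 0.109, 0.0135]
tool_rot: [0.035, 0.999, 0.001, 0.003]
ft_force: [1.5, 0.1, 0.4]
grip_width: 0.0608
grip_force: 0.0
time: 29.65
position: [0.4507, 0.1092, 0.0148]
tool_rot: [0.035, 0.999, 0.001, 0.002]
ft_force: [0.0, -1.5, 1.4]
grip_width: 0.0292
grip_force: 0.5
time: 30.28
position: [0.4526, 0.1092, 0.163]
tool_rot: [0.035, 0.999, 0.001, 0.007]
ft_force: [0.6, 0.4, -1.4]
grip_width: 0.0274
grip_force: 25.0
time: 32.15
position: [0.5179, -0.3325, 0.1442]
tool_rot: [0.598, 0.786, 0.121, 0.095]
ft_force: [-0.3, 1.2, -1.7]
grip_width: 0.0275
grip_force: 25.0
32.15 [ 0.5179 -0.3325  0.1442] [0.5981 0.7865 0.121  0.0949] 0.02753391579929503 [-0.89  0.58  1.69  0.41  0.78 -1.44]
wb1 220 V rows184-212 [210, 216, 237, 112, 130, 135, 135, 126, 95, 97, 100, 100, 98, 97, 97, 98, 96, 98, 97, 95, 92, 117, 143, 141, 140, 140, 140, 140]
wb1 260 V rows184-212 [213, 219, 235, 142, 130, 134, 134, 134, 100, 96, 96, 97, 96, 97, 96, 97, 95, 96, 96, 96, 96, 113, 140, 140, 138, 139, 139, 139]
wb1 300 V rows184-212 [216, 220, 228, 191, 123, 134, 138, 137, 111, 97, 96, 96, 97, 
[... 436 characters left out ...]
207, 210, 213, 215, 217, 222, 239, 108, 132, 136, 136, 133, 96, 95, 96, 97, 97, 97, 94, 95, 95, 96, 97, 94, 103, 141, 140, 139]
wb3 300 V rows184-212 [212, 215, 217, 218, 218, 222, 237, 145, 133, 136, 138, 135, 100, 97, 99, 98, 97, 97, 99, 99, 97, 99, 98, 94, 105, 143, 142, 141]
wb3 330 V rows184-212 [172, 173, 172, 172, 173, 175, 188, 116, 136, 138, 141, 139, 101, 99, 98, 97, 97, 98, 99, 98, 97, 97, 97, 93, 80, 190, 237, 232]
tube top row [235] tube cols at row 250 [284]
   [[-0.0001, -0.0009, 0.0135, -0.0, 0.1, 0.0], [-0.0001, -0.0009, 0.0135, -0.0, 0.1, 0.0], [-0.0001, -0.0009, 0.0135, -0.0, 0.1, 0.0], [-0.0002, -0.0008, 0.0136, -0.0, 0.1, 0.0], [-0.0002, -0.0009, 0.0135, -0.0, 0.1, 0.0]]
```

```bash
python3 -m pendant '[[[-0.0009,-0.004,0.02,0,0.2,0,0.2],[0,0,0.02,0,0.2,0,0.2],[0,0,0.016,0,0,0,0.2],[0,0,0.0115,0,0,0,0.2],[0,0,0,0,0,0,0.2]]]' 25
python3 -m pendant '[[[0,0,0,0,0,0,0.2],[0,0,0,0,0,0,0.6],[0,0,0,0,0,0,0.6],[0,0,0,0,0,0,0.6],[0,0,0,0,0,0,0.6]]]'
python3 -m pendant '[[[0,0,-0.01,0,0,0,0.6],[0,0,-0.01,0,0,0,0.6],[0,0,-0.01,0,0,0,0.6],[0,0,-0.03,0,0,0,0.6],[0,0,-0.04,0,0,0,0.6]]]'
python3 -m pendant '[[[0,0,-0.04,0,0,0,0.6],[0,0,0,0,0,0,0.6],[0,0,0,0,0,0,0.6],[0,0,0,0,0,0,0.6],[0,0,0,0,0,0,0.6]]]'
python3 snap.py wb4; python3 - <<'E'
from h import *
from rig import camera
a=cv2.imread("pics/wb4.png")[140:340,50:450]
s=camera("side")["img"][:,:,::-1]
b=np.hstack([cv2.resize(s[140:210,315:415],(400,280),interpolation=cv2.INTER_CUBIC),cv2.resize(s[310:450,270:450],(400,280))])
cv2.imwrite("pics/fin.png",np.vstack([cv2.resize(a,(800,320))[:,:],b]))
E
```

```text
time: 32.83
position: [0.534, -0.3292, 0.0773]
tool_rot: [0.598, 0.787, 0.123, 0.091]
ft_force: [-0.5, 0.1, -2.0]
grip_width: 0.0272
grip_force: 25.0
time: 33.45
position: [0.5341, -0.3298, 0.0788]
tool_rot: [0.598, 0.786, 0.123, 0.092]
ft_force: [-0.2, 0.6, 0.7]
grip_width: 0.0508
grip_force: 0.2
time: 34.08
position: [0.5042, -0.3376, 0.1744]
tool_rot: [0.598, 0.786, 0.123, 0.091]
ft_force: [-0.3, -0.4, -0.1]
grip_width: 0.0522
grip_force: 0.0
time: 34.7
position: [0.4929, -0.3407, 0.2107]
tool_rot: [0.598, 0.787, 0.123, 0.091]
ft_force: [0.2, -0.3, -0.7]
grip_width: 0.0522
grip_force: 0.0
34.7 [ 0.4929 -0.3407  0.2107] [0.5982 0.7865 0.1235 0.0911] 0.052156379057114864 [-0.94  0.47  1.67  0.36  0.93 -1.42]
```

View pics/fin.png

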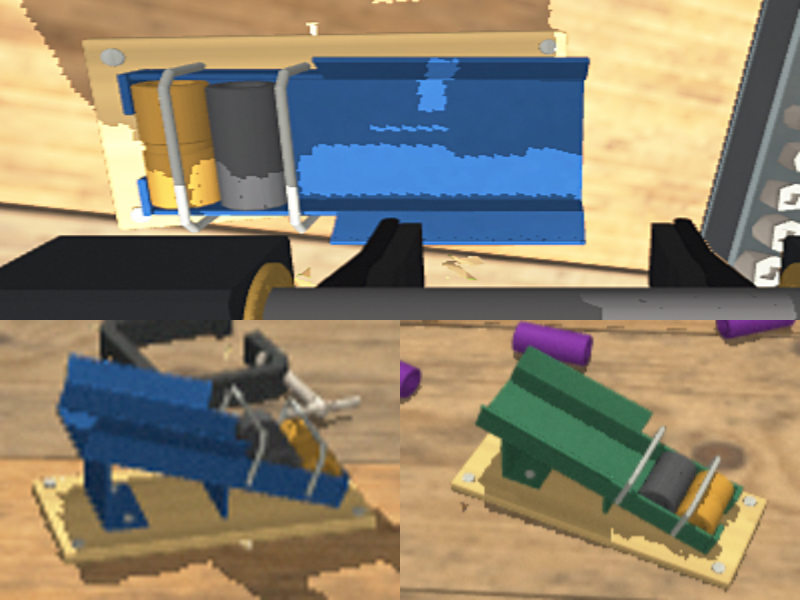

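Both chutes hold the bush at the stop with the spacer right behind it, in the blue chute at (175,145) and (245,145) in the crop. The gripper is clear, so I'm handing in.

```bash
python3 -c "from rig import hand_in;print(hand_in())"
```

```text
the job is handed in; nothing more can be done
None
```

Job handed in at about 35 s: in the last pictures both chutes hold the brass bush square against the stop with its steel spacer right behind (long pair in blue, short pair in green), and the nylon spacer, jar and tape were not touched.

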